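# Pick out the soft rubber pad with the hardness tester

## Robot

A 6-joint arm with a two-finger parallel gripper is mounted at the origin on the work surface. World frame = base frame: x ahead of the robot, y to its left, z up, the work surface at z = 0. Lengths are in m, angles in rad, forces in N, time in s.
With the tool pointing down it reaches from about 0.325 to 0.775 m from the base axis. Payload 9.3 kg.
Tool frame: the origin (TCP) lies at the very end of the fingers, on their centre line; the grasp point (between the pads) lies 19 mm behind it (bot.grip_depth is the distance from the TCP to the grasp point, in m); y points along the fingers, z is the direction in which the jaws open and shut, and the axes are right-handed (so a half turn about y gives the same grasp; the last joint's range is limited). The gripper opens to 85 mm and grips with 20 to 120 N. Pads are 22 mm wide; open, the fingers measure 114 mm over their backs; the gripper's body (76 mm by 85 mm) begins 54 mm behind the grasp point. The pads swing forward as they close: fully open they stand 13 mm farther back than shut.
Start: joints at [-1.472, 0.259, 0.021, 1.334, 0, 1.418], TCP at [0.137, -0.533, 0.231] pointing down, gripper open.
Joint ranges: [-3.04, 3.04], [-0.91, 1.82], [-1.04, 1.36], [-1.92, 1.95], [-1.52, 1.45], [-3.14, 3.14]. Speed limits (rad/s): [2.22, 2.22, 2.79, 3.14, 3.14, 3.14].

## Interface

Orientations are given as a unit quaternion [w, x, y, z].
In Python, from plant import bot gives the robot as it stands.
- The arm moves only by the shell command python3 -m handwheel 'ROWS' [FORCE]. ROWS is JSON, a list that holds one entry, the list of rows, each a list of 5 numbers: the finger opening in m, from 0 to 0.0854, then the shift along the tool's x, y, z in m, then the turn about the tool's y in rad. In form: [[[fingers, x, y, z, roll], ...]]. A call has 1 to 5 rows; each row is the pose to reach, as a shift and turn from the pose measured when the call began, along the tool's axes at that moment; what a row does not reach only later rows make up. A row lasts 1/12 s, in which the tool goes at most 41.7 mm and 7.16 degrees, less where a joint would pass 70% of its speed; a pose out of reach is approached as far as the arm can. A call with a gripper value outside its range is refused whole. The fingers move at their own pace and stop on an object; FORCE is the grip in N (left out, the last holds). Time passes only in rows, so rows that repeat a pose let the fingers close. It gives the time, the measured TCP pose, the force and the opening at its end, in the units of the state.
- bot.sense(): the state, without advancing time (a new reading comes with each control period).
- bot.capture(name): name is "scene" or "top"; returns the picture (420x560x3 uint8, red, green, blue); there is no depth.
- bot.calibration(name): a dict with "fx", "fy", "cx", "cy" (pixels), "position" and "attitude" of the camera in the world. Camera axes: x right, y up, looking along -z (the intrinsics and any distortion apply to the point x, -y, -z); pixel columns grow to the right and rows downward; lengths in m; the calibration is good to about 2 mm. A picture is of the moment at which its call begins. calibration takes no time and is no camera call.
- bot.close_job(): hands the job in, once; it reports no verdict.
The state is a dict: "t": time; "qpos": joint angles; "joint_velocities": joint speeds; "joint_efforts": joint torques, N m; "tcp_pos": TCP position; "tool_rot": TCP orientation; "wrist_force": force on the tool from outside, world axes, zero at the start; "ft_torque": the same for the moment, N m; "opening": finger opening in m.
Only numpy, scipy, OpenCV 4.12 (cv2) and the standard library are available. Lean on these libraries where they do the work, as an engineer would, in place of code of your own. Each camera call takes 0.05 s, during which the arm holds its last target. There are 200 camera calls.

## Task

Three look-alike rubber pads lie on the steel plate, one soft and two hard: take the dial hardness tester from its stand and press it upright on the middle of one pad after another, until its foot sits flush with about a kilogram of push and never more than two, and hold it still for a good second to read the needle, until you have measured the soft one, which reads in the blue. Then stand the tester back in its stand and lay the soft pad flat on the free floor of the white carton. Leave the hard pads where they lie and everything else undisturbed.

Things in the scene. Friction and masses are not known exactly. Their poses are not given: they have to be found in the camera images.
- tester_grip (a point): Dial hardness tester, about 0.3 kg, upright in its stand. Point: centre of its black handle, an upright round bar 27 mm across, 51 mm long (top 25 mm above the point). Its z is up, the white dial faces its +x. Below the handle: 7 mm of thin neck, then the round dial case (68 mm along y, 26 mm along x, 68 mm high), a collar 40 mm across and a shank 22 mm across
- tester_foot (a point): Centre of the flat underside (foot) of the tester's 22 mm shank, 136.5 mm below tester_grip; the collar's underside is 34 mm above the foot. A sprung brass pin, 5 mm across, round-tipped, stands 5 mm out below the foot; pushing it back takes 0.6 N at first, 8 N when level with the foot
- needle (a joint): Tester's needle, rad. Seen facing the dial: 0 = pin out, needle level left; 1.5 = straight up; 3.0 = pin in 5 mm, level right (0.6 rad per mm). Reading = 100 x value / 3, valid only with the foot flush on the rubber (in the air all read low): soft pad 20-45 (blue), hard 60-90 (red). The pin alone takes 3 N on soft, 6 N on hard; force rises steeply when the foot lands
- stand_hole (a point): Mouth centre of the hole in the tester's stand, a fixed blue block 80 x 80 mm, 52 mm high; vertical through-hole 27 mm wide, 3 mm chamfer; point level with the block's top. In place, the tester stands upright with its collar on the block, foot 34 mm below this point, turned any way
- white_in (a point): Centre of the free floor inside the open white carton, 5 mm above the bench. Fixed carton: 240 mm along its x, 180 mm along y, 60 mm high, walls 5 mm; the point lies 30 mm towards -x from its middle. Two soft pads are fixed in its +x end; free floor: 85 mm on either side along y, from 85 mm before to 80 mm beyond the point along x
- plate: Fixed flat steel base plate on which the pads lie in a row along its y, about 130 mm apart; 120 mm along x, 400 mm along y, 6 mm thick; origin at the centre of its underside, on the bench
- brown_carton: Fixed open brown carton with hard pads in it at the far side of the bench, 150 x 240 mm, 70 mm high; not needed; origin at the centre of its underside
- pad_a_mid (a point): One of three look-alike black rubber pads, 50 x 50 mm (edges along its x, y), 65-115 g, flat on the steel plate. Point: on its axis, 11 mm above its underside. Cut by hand: each is 18 to 26 mm thick, so its top must be felt. Nothing but the tester tells which is soft (the rules call the pads' rubber soft_rubber, hard_rubber_1, hard_rubber_2; no pose given). It gives 1 mm per 6-10 N under the foot
- pad_b_mid (a point): One of three look-alike black rubber pads, 50 x 50 mm (edges along its x, y), 65-115 g, flat on the steel plate. Point: on its axis, 11 mm above its underside. Cut by hand: each is 18 to 26 mm thick, so its top must be felt. Nothing but the tester tells which is soft (the rules call the pads' rubber soft_rubber, hard_rubber_1, hard_rubber_2; no pose given). It gives 1 mm per 6-10 N under the foot
- pad_c_mid (a point): One of three look-alike black rubber pads, 50 x 50 mm (edges along its x, y), 65-115 g, flat on the steel plate. Point: on its axis, 11 mm above its underside. Cut by hand: each is 18 to 26 mm thick, so its top must be felt. Nothing but the tester tells which is soft (the rules call the pads' rubber soft_rubber, hard_rubber_1, hard_rubber_2; no pose given). It gives 1 mm per 6-10 N under the foot
- bracket: bystander, to be left alone: galvanised slotted angle bracket, 90 x 40 x 62 mm high, lying on the bench
- hanger: bystander, to be left alone: galvanised U-shaped ceiling hanger lying on its side, 60 x 110 x 30 mm high
- tape_roll: bystander, to be left alone: roll of paper joint tape, 90 mm across, 50 mm high
- screw_jar: bystander, to be left alone: clear screw jar with a red cap, 60 mm across, 85 mm high
- pencil: bystander, to be left alone: flat red carpenter's pencil, 176 mm long
- putty_knife: bystander, to be left alone: putty knife with wooden handle, lying on the bench
- folding_rule: bystander, to be left alone: yellow folding rule, 236 x 34 x 15 mm, lying on the bench
Things that resemble listed ones, but are neither listed nor needed, are in the scene too. Leave any orange look-alike of the part that bears pad_b_mid alone. Leave any yellow look-alike of the part that bears pad_a_mid alone.

How it is judged:
By the outcome, as a careful person would: the job done as asked, in the order asked, and still so for the second after the job is handed in, with the robot touching nothing.
It also fails if it takes over 70 s, if anything falls off the work surface, if the arm or the gripper's body presses on something with over 40 N, if the wrist force passes 120 N, or if a joint passes its speed limit or range.

## Working session

There is one attempt and no reset: what is moved stays moved. The work goes in short steps, Python scripts to look and compute and a shell command to move; the robot and the scene stay as the last step left them, time stands still between calls to the robot, and variables do not carry over. Pictures are saved under pics/ and viewed, about 8 in all and at most 12, crops included, and the job is handed in when it is done.

```bash
ls; mkdir -p pics; python3 - <<'E'
from plant import bot
import cv2
for n in("scene","top"):
    c=bot.calibration(n);print(n,c)
    cv2.imwrite(f"pics/{n}0.png",cv2.resize(bot.capture(n)[:,:,::-1],None,fx=1.4,fy=1.4))
print(bot.sense(),bot.grip_depth)
E
```

```text
pics
scene {'fx': 437.71866558172417, 'fy': 437.71866558172417, 'cx': 286.21010997458296, 'cy': 212.47128830305675, 'position': array([0.98998795, 0.93963633, 0.75862538]), 'attitude': array([0.21923019, 0.11096542, 0.46660524, 0.84964955])}
top {'fx': 407.23874834587855, 'fy': 407.23874834587855, 'cx': 290.0133366099585, 'cy': 209.80970651476784, 'position': array([0.44379984, 0.10913108, 1.2717896 ]), 'attitude': array([-0.70437912, -0.01832375,  0.0293491 ,  0.7089802 ])}
{'t': 0.1, 'qpos': array([-1.47157559e+00,  2.59129593e-01,  2.08534143e-02,  1.33368167e+00,
       -1.12903523e-05,  1.41820892e+00]), 'joint_velocities': array([ 0.00150191, -0.00127426,  0.00313528, -0.00032767, -0.00074548,
        0.00159219]), 'joint_efforts': array([ 3.78327983e-03, -5.56693661e+01,  3.45068014e+01,  1.16750281e-02,
       -1.53580286e-04, -8.78198932e-06]), 'tcp_pos': array([ 0.13701056, -0.53241549,  0.23073624]), 'tool_rot': array([ 0.08879955, -0.08878562,  0.70192021, -0.70109897]), 'wrist_force': array([-0.71847353,  0.14507032,  1.22758826]), 'ft_torque': array([-0.02478863, -0.01862037,  0.00231614]), 'opening': 0.08525525840870452} 0.0187
```

View pics/scene0.png

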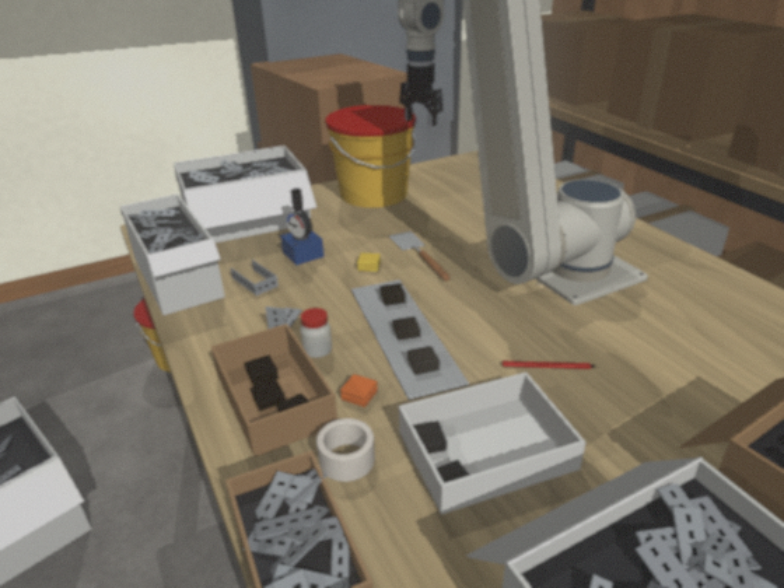

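View pics/top0.png

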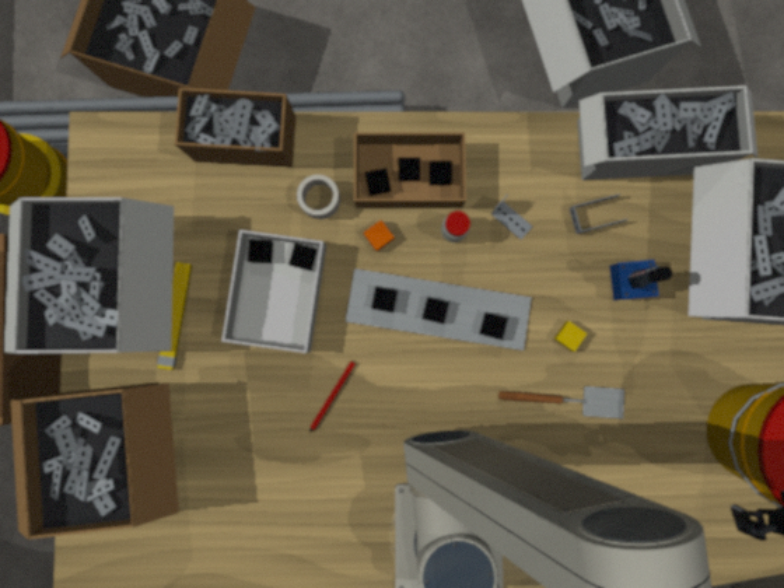

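The scene view shows the tester in its blue stand at about (300,225), and the top view at (640,278). The three pads on the plate are at top (383,299), (436,310) and (494,326).

Things that could be mistaken for them:
- The orange block at (378,236) and the yellow block at (572,335).
- The pads in the brown carton at (377,181), (409,168) and (440,172).
- The pads in the white carton at (260,251) and (303,257).

There is only one tester and one blue stand. I choose the plate pads, the blue-stand tester and the white carton at (273,290). Next I measure them.

```bash
cat > h.py <<'E'
import numpy as np,cv2
from scipy.spatial.transform import Rotation as R
from plant import bot
def rot(q): return R.from_quat([q[1],q[2],q[3],q[0]]).as_matrix()
def ray(n,uv):
    c=bot.calibration(n);uv=np.atleast_2d(uv).astype(float)
    d=np.c_[(uv[:,0]-c['cx'])/c['fx'],-(uv[:,1]-c['cy'])/c['fy'],-np.ones(len(uv))]
    return c['position'],d@rot(c['attitude']).T
def onz(n,uv,z):
    p,d=ray(n,uv);return p+d*((z-p[2])/d[:,2])[:,None]
def proj(n,P):
    c=bot.calibration(n);q=(np.atleast_2d(P)-c['position'])@rot(c['attitude'])
    return np.c_[c['cx']+c['fx']*q[:,0]/-q[:,2],c['cy']+c['fy']*q[:,1]/q[:,2]]
def two(ua,ub):
    p,d=ray("top",ua);q,e=ray("scene",ub);d=d[0];e=e[0]
    s=np.linalg.lstsq(np.c_[d,-e],q-p,rcond=None)[0]
    a,b=p+s[0]*d,q+s[1]*e;return (a+b)/2,np.linalg.norm(a-b)
def blobs(m,amin):
    n,l,s,c=cv2.connectedComponentsWithStats(m.astype(np.uint8))
    return [(c[i],s[i],l==i) for i in range(1,n) if s[i][4]>=amin]
def rect(m):
    c=max(cv2.findContours(m.astype(np.uint8),0,2)[0],key=cv2.contourArea);return cv2.minAreaRect(c)
def quad(n,m,z):
    c=max(cv2.findContours(m.astype(np.uint8),0,2)[0],key=cv2.contourArea)
    w=onz(n,c[:,0,:],z)[:,:2].astype(np.float32);return cv2.minAreaRect(w)
E
python3 - <<'E'
from h import *
T=bot.capture("top");S=bot.capture("scene")
def crop(I,u,v,w,k): return cv2.resize(I[v-w:v+w,u-w:u+w,::-1],(2*w*k,2*w*k),interpolation=cv2.INTER_CUBIC)
cv2.imwrite("pics/c1.png",np.hstack([crop(T,458,198,33,6),crop(S,214,163,33,6)]))
h=cv2.cvtColor(T,cv2.COLOR_RGB2HSV).astype(int)
k=(h[...,2]<45)
for c,s,m in blobs(k,60):
    if 240<c[0]<380 and 190<c[1]<250: print("pad",c.round(1),s,quad("top",m,.028))
b=(abs(h[...,0]-112)<12)&(h[...,1]>120)
for c,s,m in blobs(b,80): print("blue top",c.round(1),s,quad("top",m,.052))
hs=cv2.cvtColor(S,cv2.COLOR_RGB2HSV).astype(int)
b=(abs(hs[...,0]-112)<12)&(hs[...,1]>120)
for c,s,m in blobs(b,80): print("blue sc",c.round(1),s)
for c,s,m in blobs(hs[...,2]<45,30):
    if 180<c[0]<320 and 120<c[1]<280: print("dark sc",c.round(1),s)
pl=(h[...,1]<45)&(h[...,2]>90)
for c,s,m in blobs(pl,800):
    print("grey",c.round(1),s,quad("top",m,.006),quad("top",m,.06))
E
```

```text
pad [274.4 213.5] [266 206  17  16 217] ((0.5173537731170654, 0.13711965084075928), (0.04498903080821037, 0.045603591948747635), 78.52674865722656)
pad [310.9 221.2] [303 213  17  17 217] ((0.4924490749835968, 0.025984635576605797), (0.04529363662004471, 0.04456403851509094), 75.59053802490234)
pad [352.4 232.4] [343 224  19  18 236] ((0.4578232169151306, -0.1005658507347107), (0.04819484427571297, 0.04596890136599541), 74.8762435913086)
blue top [450.6 200.3] [436 186  34  28 563] ((0.554287850856781, -0.4024212062358856), (0.07678457349538803, 0.09490368515253067), 4.457971096038818)
dark sc [188.3 274.5] [180 265  16  21 109]
grey [40.1 47.9] [   0    0  127   79 3706] ((1.0787400007247925, 0.8032861948013306), (0.25537315011024475, 0.3948449492454529), 0.1287308931350708) ((1.0516526699066162, 0.7736726403236389), (0.24447859823703766, 0.3780004382133484), 0.12870043516159058)
grey [340.3  52.7] [  178     0   382   128 13058] ((1.0071732997894287, -0.14837419986724854), (1.2489711046218872, 0.33217188715934753), 74.77230072021484) ((0.9831392168998718, -0.13738882541656494), (1.
[... 904 characters left out ...]
57680857181549), (0.19285281002521515, 0.2538983225822449), 81.58238220214844) ((0.5342774391174316, 0.3739664554595947), (0.18462546169757843, 0.2430667132139206), 81.58236694335938)
grey [312.6 220.1] [ 247  192  133   58 4077] ((0.4953582286834717, 0.017924726009368896), (0.4020777642726898, 0.1208481416106224), 80.40838623046875) ((0.49315860867500305, 0.021815761923789978), (0.3849247694015503, 0.11569266021251678), 80.40839385986328)
grey [371.5 383.7] [ 282  316  224  104 9984] ((0.04632769525051117, -0.22275227308273315), (0.679301381111145, 0.3054526746273041), 89.2177505493164) ((0.06328430771827698, -0.20859375596046448), (0.6503216624259949, 0.2924216389656067), 89.2177505493164)
```

View pics/c1.png

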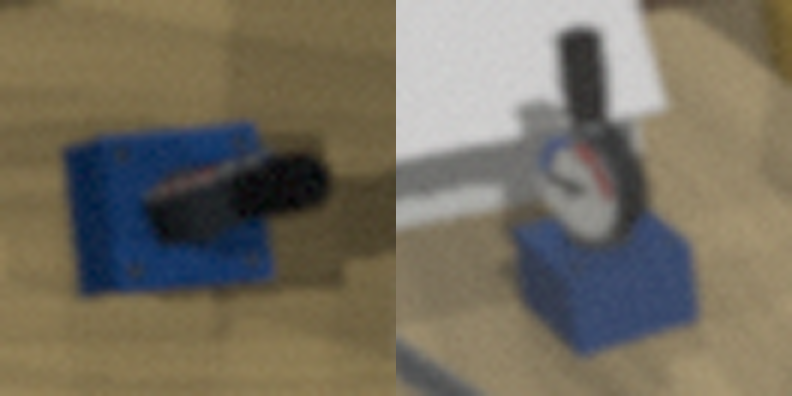

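The close crop shows the tester in its blue stand, handle top at about (580,35) in the scene half, with the dial facing roughly +x. I cross-check the axis in both views.

```bash
python3 - <<'E'
from h import *
o=lambda u,v:(u/6+425-.4,v/6+165-.4)
print("stand ctr",onz("top",o(184,208),.052))
print("corners",onz("top",[o(255,125),o(272,278),o(97,140),o(112,290)],.052).round(3))
print("handle top z.18",onz("top",o(305,182),.18))
s=lambda u,v:((u-396)/6+181-.4,v/6+130-.4)
print("tri top",two(o(305,182),s(580,36)))
for P in ([.548,-.408],[.552,-.412]):
  for z in (.052,.129,.18):
    t=proj("top",[*P,z])[0];q=proj("scene",[*P,z])[0]
    print(P,z,((t+.4-[425,165])*6).round(),((q+.4-[181,130])*6+[396,0]).round())
st=bot.sense();M=rot(st['tool_rot']);print("tool x,y,z cols\n",M.round(3))
T=bot.capture("top");S=bot.capture("scene")
# pads: dark blobs, scene centroids vs projected pad centre
hs=cv2.cvtColor(S,cv2.COLOR_RGB2HSV)
for c,s_,m in blobs(hs[...,2]<60,60):
    if 250<c[0]<330 and 180<c[1]<280: print("scene pad",c.round(1),s_,onz("scene",c,.02))
for P in ([.5174,.1371],[.4924,.026],[.4578,-.1006]): print(proj("scene",[*P,.02]),proj("top",[*P,.028]))
E
```

```text
stand ctr [[ 0.55510856 -0.41063267  0.052     ]]
corners [[ 0.597 -0.448  0.052]
 [ 0.519 -0.454  0.052]
 [ 0.59  -0.368  0.052]
 [ 0.514 -0.373  0.052]]
handle top z.18 [[ 0.55492259 -0.41156361  0.18      ]]
tri top (array([ 0.55653451, -0.41348498,  0.17766996]), np.float64(0.003047970023538462))
[0.548, -0.408] 0.052 [179. 222.] [622. 235.]
[0.548, -0.408] 0.129 [247. 208.] [609. 116.]
[0.548, -0.408] 0.18 [298. 197.] [600.  33.]
[0.552, -0.412] 0.052 [187. 214.] [614. 234.]
[0.552, -0.412] 0.129 [256. 199.] [600. 115.]
[0.552, -0.412] 0.18 [306. 188.] [591.  32.]
tool x,y,z cols
 [[-0.968 -0.     0.249]
 [-0.249  0.001 -0.968]
 [-0.    -1.    -0.001]]
scene pad [279.9 209.9] [272 204  16  13 169] [[ 0.4623605  -0.10135317  0.02      ]]
scene pad [288.  234.1] [281 228  17  14 144] [[0.50275918 0.026164   0.02      ]]
[[302.97896799 256.372949  ]] [[274.45036953 213.27739025]]
[[291.14415624 233.00106603]] [[310.83269233 221.21615883]]
[[281.30613186 209.67225771]] [[352.3203332  232.26271596]]
```

```bash
python3 - <<'E'
from h import *
k=1/1.4
print("bucket front base",onz("scene",[375*k,203*k],0))
print("lid ctr tri",two([795*k,440*k],[370*k,118*k]))
print("lid left edge at z", [onz("top",[752*k,440*k],z).round(3) for z in (.15,.2,.25)])
print("body left edge z0..", [onz("top",[708*k,435*k],z).round(3) for z in (0,.1,.2,.25)])
print("lid scene L/R/front", [onz("scene",[u*k,v*k],z).round(3) for z in (.2,.25) for u,v in((327,120),(414,120),(370,133))])
print("tip proj",proj("top",[.137,-.533,.231])*1.4,proj("scene",[.137,-.533,.231])*1.4)
E
```

```text
bucket front base [[ 0.25320783 -0.60972489  0.        ]]
lid ctr tri (array([ 0.25530273, -0.59710106,  0.25948638]), np.float64(0.015269885015823064))
lid left edge at z [array([[ 0.229, -0.584,  0.15 ]]), array([[ 0.238, -0.553,  0.2  ]]), array([[ 0.248, -0.522,  0.25 ]])]
body left edge z0.. [array([[ 0.212, -0.578,  0.   ]]), array([[ 0.23 , -0.524,  0.1  ]]), array([[ 0.248, -0.47 ,  0.2  ]]), array([[ 0.257, -0.443,  0.25 ]])]
lid scene L/R/front [array([[ 0.297, -0.839,  0.2  ]]), array([[ 0.067, -0.698,  0.2  ]]), array([[ 0.239, -0.654,  0.2  ]]), array([[ 0.359, -0.68 ,  0.25 ]]), array([[ 0.149, -0.552,  0.25 ]]), array([[ 0.306, -0.512,  0.25 ]])]
tip proj [[754.49658058 500.33210651]] [[421.16606527 127.76626795]]
```

```bash
python3 -m handwheel '[[[0.085,-0.095,-0.06,-0.13,0],[0.085,-0.095,-0.06,-0.13,0],[0.085,-0.095,-0.06,-0.13,0],[0.085,-0.095,-0.06,-0.13,0],[0.085,-0.095,-0.06,-0.13,0]]]' 40; python3 -c "from h import *;s=bot.sense();print(s['qpos'],rot(s['tool_rot']).round(3))"
```

```text
t: 0.72
tcp_pos: [0.1979, -0.3788, 0.2942]
tool_rot: [-0.09, 0.089, -0.701, 0.702]
wrist_force: [-0.2, 0.4, 1.0]
opening: 0.085
[-1.28681346e+00  3.28014445e-02 -9.40009033e-02  1.44132953e+00
  9.63912177e-04  1.60086789e+00] [[-0.968  0.002  0.251]
 [-0.251 -0.002 -0.968]
 [-0.001 -1.     0.003]]
```

```bash
python3 -m handwheel '[[[0.085,-0.17,0,0.061,0],[0.085,-0.17,0,0.061,0],[0.085,-0.17,0,0.061,0],[0.085,-0.17,0,0.061,0],[0.085,-0.17,0,0.061,0]]]'; python3 -m handwheel '[[[0.085,-0.168,0,0.06,0],[0.085,-0.168,0,0.06,0],[0.085,-0.168,0,0.06,0],[0.085,-0.168,0,0.06,0],[0.085,-0.168,0,0.06,0]]]'; python3 -c "
from h import *;s=bot.sense();print(s['qpos'],rot(s['tool_rot']).round(3))
I=bot.capture('top');J=bot.capture('scene')
f=lambda I,u,v:cv2.resize(I[v-40:v+40,u-40:u+40,::-1],None,fx=5,fy=5,interpolation=2)
cv2.imwrite('pics/c2.png',np.hstack([f(I,465,195),f(J,214,140)]))
d=np.array([.555,-.412,.1355])-s['tcp_pos'];print(d@rot(s['tool_rot']))"
```

```text
t: 1.13
tcp_pos: [0.382, -0.3951, 0.2937]
tool_rot: [-0.091, 0.09, -0.701, 0.702]
wrist_force: [0.5, -0.1, -0.3]
opening: 0.0848
t: 1.55
tcp_pos: [0.564, -0.4101, 0.2917]
tool_rot: [-0.092, 0.09, -0.701, 0.701]
wrist_force: [0.4, -0.3, 0.2]
opening: 0.0848
[-7.49390357e-01  5.31676448e-01  6.00535560e-01  1.63822107e+00
  1.09029958e-03  2.13406427e+00] [[-0.967  0.002  0.255]
 [-0.255 -0.    -0.967]
 [-0.002 -1.     0.001]]
[ 0.00942361  0.15622019 -0.00058258]
```

View pics/c2.png

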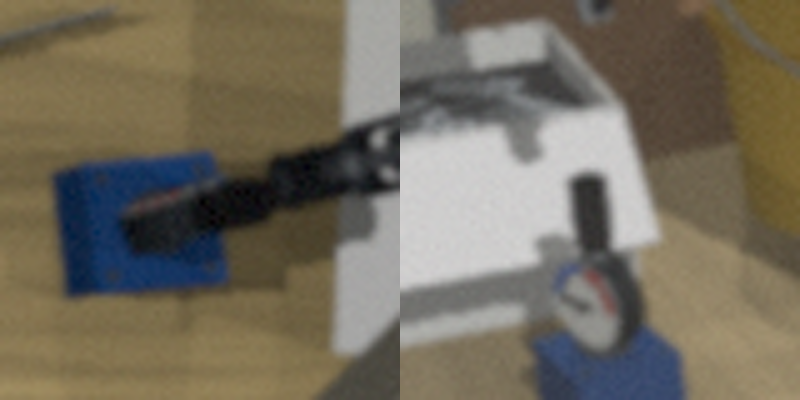

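```bash
python3 -m handwheel '[[[0.085,0.009,0.03,0,0],[0.085,0.009,0.06,0,0],[0.085,0.009,0.08,0,0],[0.085,0.009,0.08,0,0],[0.085,0.009,0.08,0,0]]]'; python3 -c "
from h import *;s=bot.sense()
d=np.array([.555,-.412,.1355])-s['tcp_pos'];print(d@rot(s['tool_rot']))"
```

```text
t: 2.07
tcp_pos: [0.553, -0.4125, 0.2113]
tool_rot: [0.091, -0.091, 0.702, -0.701]
wrist_force: [0.3, 0.1, 0.9]
opening: 0.0846
[-0.00211659  0.07577054  0.00011208]
```

```bash
python3 -m handwheel '[[[0.085,-0.002,0.03,0,0],[0.085,-0.002,0.055,0,0],[0.085,-0.002,0.076,0,0],[0.085,-0.002,0.076,0,0],[0.05,-0.002,0.076,0,0]]]' 30; python3 -c "
from h import *
I=bot.capture('top');J=bot.capture('scene')
f=lambda I,u,v:cv2.resize(I[v-40:v+40,u-40:u+40,::-1],None,fx=5,fy=5,interpolation=2)
cv2.imwrite('pics/c3.png',np.hstack([f(I,465,195),f(J,214,150)]))"
```

```text
t: 2.48
tcp_pos: [0.5549, -0.4123, 0.1367]
tool_rot: [0.091, -0.091, 0.702, -0.701]
wrist_force: [0.1, 0.5, 0.3]
opening: 0.0747
```

View pics/c3.png

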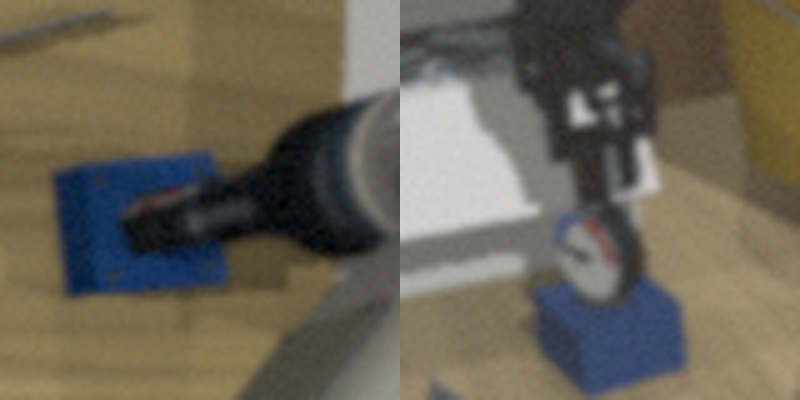

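The fingers straddle the handle, so I close.

```bash
python3 -m handwheel '[[[0.02,0,0,0,0],[0.02,0,0,0,0],[0.02,0,0,0,0],[0.02,0,0,0,0],[0.02,0,0,0,0]]]' 60;python3 -m handwheel '[[[0.02,0,0,0,0],[0.02,0,0,0,0],[0.02,0,0,0,0],[0.02,0,0,0,0],[0.02,0,0,0,0]]]' 60; python3 -m handwheel '[[[0.02,0,-0.01,0,0],[0.02,0,-0.03,0,0],[0.02,0,-0.06,0,0],[0.02,0,-0.06,0,0],[0.02,0,-0.06,0,0]]]' 60
```

```text
t: 3.0
tcp_pos: [0.5561, -0.4134, 0.1402]
tool_rot: [-0.092, 0.09, -0.7, 0.703]
wrist_force: [-0.2, 0.0, 7.7]
opening: 0.0259
t: 3.42
tcp_pos: [0.5561, -0.4133, 0.1402]
tool_rot: [-0.092, 0.09, -0.7, 0.703]
wrist_force: [-0.1, 0.7, 0.0]
opening: 0.0254
t: 3.83
tcp_pos: [0.5564, -0.4137, 0.2022]
tool_rot: [-0.093, 0.089, -0.699, 0.704]
wrist_force: [-0.1, -0.0, -3.7]
opening: 0.0256
```

```bash
python3 -m handwheel '[[[0.02,0.008,-0.03,-0.04,0],[0.02,0.008,-0.03,-0.08,0],[0.02,0.008,-0.03,-0.12,0],[0.02,0.008,-0.03,-0.16,0],[0.02,0.008,-0.03,-0.17,0]]]'; python3 -m handwheel '[[[0.02,0.008,0,-0.04,-0.12],[0.02,0.008,0,-0.08,-0.24],[0.02,0.008,0,-0.12,-0.36],[0.02,0.008,0,-0.15,-0.48],[0.02,0.008,0,-0.15,-0.5]]]';python3 -m handwheel '[[[0.02,0,0,0,-0.12],[0.02,0,0,0,-0.24],[0.02,0,0,0,-0.36],[0.02,0,0,0,-0.36],[0.02,0,0,0,-0.36]]]'; cat > to.py <<'E'
from h import *
import sys
s=bot.sense();M=rot(s['tool_rot'])
t=np.array([float(v) for v in sys.argv[1:4]])
print("t",s['t'].__round__(2),"tcp",s['tcp_pos'].round(4),"shift",((t-s['tcp_pos'])@M).round(4),"F",s['wrist_force'].round(2),"tz",M[:2,2].round(3),"down",M[:,1].round(4),"q",s['qpos'].round(2))
E
python3 to.py .459 -.101 .157
```

```text
t: 4.25
tcp_pos: [0.5028, -0.2461, 0.2304]
tool_rot: [-0.093, 0.09, -0.7, 0.702]
wrist_force: [0.2, -0.6, -1.7]
opening: 0.0257
t: 4.67
tcp_pos: [0.4539, -0.0983, 0.2293]
tool_rot: [-0.267, 0.265, -0.655, 0.656]
wrist_force: [0.0, -0.1, -3.2]
opening: 0.0257
t: 5.08
tcp_pos: [0.4536, -0.0982, 0.2287]
tool_rot: [-0.378, 0.377, -0.597, 0.598]
wrist_force: [0.8, -0.2, -3.9]
opening: 0.0255
t 5.08 tcp [ 0.4536 -0.0982  0.2287] shift [0.0002 0.0717 0.0059] F [ 0.76 -0.18 -3.91] tz [ 0.903 -0.43 ] down [ 1.9e-03 -2.0e-04 -1.0e+00] q [-0.39  0.11 -0.17  1.28  0.    1.62]
```

```bash
python3 -m handwheel '[[[0.02,0,0.03,0.006,0],[0.02,0,0.055,0.006,0],[0.02,0,0.067,0.006,0],[0.02,0,0.067,0.006,0],[0.02,0,0.067,0.006,0]]]'; python3 to.py .459 -.101 .157; python3 -c "
from h import *
I=bot.capture('top');J=bot.capture('scene')
f=lambda I,u,v:cv2.resize(I[v-40:v+40,u-40:u+40,::-1],None,fx=5,fy=5,interpolation=2)
cv2.imwrite('pics/c4.png',np.hstack([f(I,352,225),f(J,281,185)]))"
```

```text
t: 5.5
tcp_pos: [0.4588, -0.1009, 0.1613]
tool_rot: [0.377, -0.377, 0.598, -0.598]
wrist_force: [0.3, 0.2, -3.1]
opening: 0.0257
t 5.5 tcp [ 0.4588 -0.1009  0.1613] shift [0.0001 0.0043 0.0002] F [ 0.34  0.17 -3.06] tz [ 0.902 -0.432] down [ 4.e-04  4.e-04 -1.e+00] q [-0.4   0.16 -0.3   1.12  0.    1.62]
```

View pics/c4.png

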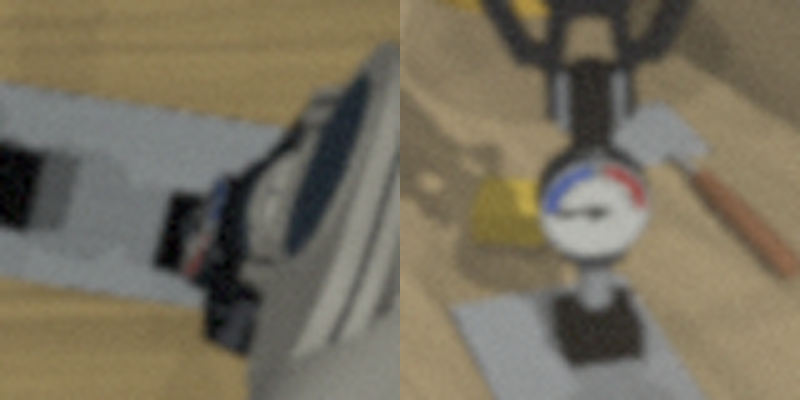

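The picture shows the dial square to the camera with its needle level left at 0, and the tester upright above the pad, foot at crop (597,300). I feel downwards from here.

```bash
for i in 1 2 3 4 5 6; do python3 -m handwheel '[[[0.02,0,0.001,0,0],[0.02,0,0.001,0,0]]]' | grep -E 'pos|force'; done; python3 to.py .459 -.101 .150
```

```text
tcp_pos: [0.4602, -0.1014, 0.1625]
wrist_force: [0.8, -0.5, -2.3]
tcp_pos: [0.4604, -0.1015, 0.1619]
wrist_force: [-0.6, -0.5, -3.8]
tcp_pos: [0.4604, -0.1014, 0.1609]
wrist_force: [0.3, -0.4, -3.9]
tcp_pos: [0.4604, -0.1014, 0.1597]
wrist_force: [-0.2, 0.7, -3.8]
tcp_pos: [0.4603, -0.1014, 0.1585]
wrist_force: [0.1, -0.8, -4.0]
tcp_pos: [0.4603, -0.1014, 0.1574]
wrist_force: [0.3, 0.4, -2.4]
t 6.6 tcp [ 0.4603 -0.1014  0.1574] shift [ 0.0002  0.0074 -0.0014] F [ 0.26  0.37 -2.38] tz [ 0.902 -0.432] down [ 0.0053 -0.0017 -1.    ] q [-0.4   0.16 -0.3   1.1   0.    1.62]
```

```bash
cat > needle.py <<'E'
from h import *
s=bot.sense();J=cv2.cvtColor(bot.capture("scene"),cv2.COLOR_RGB2GRAY).astype(float)
cp=bot.calibration("scene")['position'];p=s['tcp_pos'];a=cp[:2]-p[:2];a/=np.linalg.norm(a)
c=proj("scene",[*(p[:2]+.013*a),p[2]+.019-.0665])[0]
y,x=np.mgrid[:420,:560]
# bright face centroid near projection
near=(np.hypot(x-c[0],y-c[1])<13)&(J>110)
w=np.maximum(0,150-J)
best=[]
for th in np.linspace(-.4,3.5,79):
    r=np.linspace(2,6,9);u=c[0]-r*np.cos(th);v=c[1]-r*np.sin(th)
    best.append(cv2.remap(J.astype(np.float32),u[None].astype(np.float32),v[None].astype(np.float32),1).mean())
i=int(np.argmin(best));print("needle",np.linspace(-.4,3.5,79)[i].round(2),"dark",best[i].__round__(1),"mean",np.mean(best).round(1),"c",c.round(1),"F",s['wrist_force'].round(2),"z",s['tcp_pos'][2].round(4))
E
python3 needle.py
for i in 1 2 3; do python3 -m handwheel '[[[0.02,0,0.001,0,0],[0.02,0,0.001,0,0]]]' | grep -E 'pos|force'; python3 needle.py; done
```

```text
needle -0.25 dark 132.9 mean 165.0 c [279.9 186.9] F [ 0.26  0.37 -2.38] z 0.1574
tcp_pos: [0.4603, -0.1014, 0.1565]
wrist_force: [-0.1, 0.4, -2.0]
needle 0.05 dark 127.9 mean 163.4 c [279.9 187.2] F [-0.15  0.37 -1.96] z 0.1565
tcp_pos: [0.4604, -0.1014, 0.1555]
wrist_force: [0.0, -0.4, -0.3]
needle 0.6 dark 128.7 mean 160.7 c [279.9 187.5] F [ 0.04 -0.36 -0.26] z 0.1555
tcp_pos: [0.4604, -0.1014, 0.1545]
wrist_force: [-1.9, 0.9, 1.8]
needle 1.15 dark 116.0 mean 159.2 c [279.9 187.7] F [-1.87  0.88  1.76] z 0.1545
```

```bash
python3 -m handwheel '[[[0.02,0,0.001,0,0],[0.02,0,0.001,0,0]]]' | grep -E 'pos|force'; python3 needle.py;  python3 -m handwheel '[[[0.02,0,0.0005,0,0],[0.02,0,0.0005,0,0]]]' | grep -E 'pos|force'; python3 needle.py
```

```text
tcp_pos: [0.4604, -0.1015, 0.1536]
wrist_force: [-0.4, -0.0, 0.7]
needle 1.7 dark 116.5 mean 159.3 c [279.8 188. ] F [-0.43 -0.03  0.72] z 0.1536
tcp_pos: [0.4605, -0.1014, 0.1532]
wrist_force: [-1.1, 0.7, 1.7]
needle 2.0 dark 116.2 mean 160.8 c [279.8 188.1] F [-1.14  0.68  1.7 ] z 0.1532
```

```bash
for i in 1 2 ; do python3 -m handwheel '[[[0.02,0,0.0005,0,0],[0.02,0,0.0005,0,0]]]' | grep -E 'pos|force'; python3 needle.py;done
```

```text
tcp_pos: [0.4605, -0.1015, 0.1527]
wrist_force: [-0.4, 0.7, 2.5]
needle 2.3 dark 119.7 mean 160.5 c [279.8 188.3] F [-0.42  0.66  2.52] z 0.1527
tcp_pos: [0.4605, -0.1015, 0.1524]
wrist_force: [-1.9, 0.7, 4.3]
needle 2.35 dark 115.3 mean 159.2 c [279.8 188.4] F [-1.91  0.66  4.26] z 0.1524
```

```bash
python3 -m handwheel '[[[0.02,0,0.0005,0,0],[0.02,0,0.0005,0,0]]]' | grep -E 'pos|force'; python3 needle.py
```

```text
tcp_pos: [0.4606, -0.1015, 0.1521]
wrist_force: [-1.4, 0.6, 7.1]
needle 2.35 dark 115.0 mean 158.6 c [279.8 188.5] F [-1.41  0.58  7.14] z 0.1521
```

Flush at a net 10.5 N, with the needle at 2.35 (78), which is hard. I hold it for the reading.

```bash
for i in 1 2 3; do python3 -m handwheel '[[[0.02,0,0.0002,0,0],[0.02,0,0.0002,0,0],[0.02,0,0.0002,0,0],[0.02,0,0.0002,0,0],[0.02,0,0.0002,0,0]]]' | grep -E 'pos|force'; done; python3 needle.py; python3 to.py .494 .026 .162
```

```text
tcp_pos: [0.4606, -0.1015, 0.1522]
wrist_force: [-2.0, 0.7, 6.2]
tcp_pos: [0.4606, -0.1015, 0.1522]
wrist_force: [-2.5, 0.2, 6.1]
tcp_pos: [0.4606, -0.1015, 0.1522]
wrist_force: [-1.8, 0.4, 5.2]
needle 2.35 dark 118.2 mean 159.6 c [279.8 188.4] F [-1.81  0.42  5.25] z 0.1522
t 9.68 tcp [ 0.4606 -0.1015  0.1522] shift [-0.1294 -0.0099 -0.0249] F [-2.1   1.07  5.98] tz [ 0.902 -0.432] down [ 0.0071 -0.0025 -1.    ] q [-0.4   0.16 -0.31  1.09  0.    1.62]
```

```bash
python3 -m handwheel '[[[0.02,0,-0.02,0,0],[0.02,0,-0.04,0,0],[0.02,-0.04,-0.04,-0.01,0],[0.02,-0.08,-0.04,-0.016,0],[0.02,-0.12,-0.04,-0.024,0]]]' | grep pos; python3 -m handwheel '[[[0.02,-0.01,0,-0.001,0],[0.02,-0.01,0,-0.001,0],[0.02,-0.01,0,-0.001,0]]]' | grep pos; python3 to.py .4935 .026 .161
```

```text
tcp_pos: [0.4908, 0.0179, 0.1919]
tcp_pos: [0.4941, 0.028, 0.1912]
t 10.35 tcp [0.4941 0.028  0.1912] shift [0.002  0.0302 0.0001] F [-0.51 -0.2  -3.55] tz [ 0.901 -0.433] down [ 0.0061 -0.0027 -1.    ] q [-0.11  0.18 -0.19  1.2  -0.    1.91]
```

```bash
python3 -m handwheel '[[[0.02,0.002,0.015,0,0],[0.02,0.002,0.029,0,0],[0.02,0.002,0.029,0,0],[0.02,0.002,0.029,0,0]]]' | grep pos; for i in 1 2 3 4 5; do python3 -m handwheel '[[[0.02,0,0.001,0,0],[0.02,0,0.001,0,0]]]' | grep -E 'force'; python3 needle.py; done
```

```text
tcp_pos: [0.4928, 0.0251, 0.1618]
wrist_force: [-0.2, -0.1, -3.8]
needle -0.4 dark 120.6 mean 168.4 c [290.4 207.9] F [-0.23 -0.11 -3.81] z 0.1613
wrist_force: [-0.2, 0.4, -3.6]
needle -0.35 dark 119.0 mean 166.6 c [290.3 208.1] F [-0.2   0.4  -3.58] z 0.1607
wrist_force: [-0.2, -0.5, -3.5]
needle -0.3 dark 131.1 mean 167.8 c [290.4 208.4] F [-0.2  -0.53 -3.55] z 0.1596
wrist_force: [-0.2, 0.4, -3.5]
needle -0.35 dark 124.8 mean 169.3 c [290.4 208.8] F [-0.21  0.36 -3.54] z 0.1585
wrist_force: [0.7, 0.0, -3.1]
needle -0.35 dark 121.2 mean 166.8 c [290.4 209.2] F [ 0.75  0.03 -3.1 ] z 0.1573
```

```bash
for i in 1 2 3 4; do python3 -m handwheel '[[[0.02,0,0.001,0,0],[0.02,0,0.001,0,0]]]' | grep -E 'force'; python3 needle.py; done
```

```text
wrist_force: [-0.8, -0.2, -3.6]
needle -0.3 dark 128.8 mean 167.6 c [290.4 209.5] F [-0.8  -0.22 -3.64] z 0.1562
wrist_force: [0.4, 0.3, -3.3]
needle -0.35 dark 126.6 mean 168.4 c [290.5 209.8] F [ 0.36  0.27 -3.25] z 0.1551
wrist_force: [-1.1, -0.2, -3.4]
needle -0.35 dark 121.5 mean 166.9 c [290.5 210.1] F [-1.08 -0.16 -3.39] z 0.154
wrist_force: [-0.7, 0.2, -4.3]
needle -0.3 dark 129.9 mean 167.4 c [290.5 210.5] F [-0.69  0.19 -4.28] z 0.1529
```

```bash
for i in 1 2 3 4; do python3 -m handwheel '[[[0.02,0,0.001,0,0],[0.02,0,0.001,0,0]]]' | grep -E 'force'; python3 needle.py; done
```

```text
wrist_force: [0.2, -0.1, -2.3]
needle -0.05 dark 126.2 mean 166.3 c [290.5 210.8] F [ 0.22 -0.1  -2.28] z 0.1519
wrist_force: [-0.3, -0.3, -0.2]
needle 0.25 dark 124.9 mean 163.7 c [290.5 211.1] F [-0.29 -0.32 -0.2 ] z 0.151
wrist_force: [0.2, 0.1, -0.1]
needle 0.75 dark 117.9 mean 162.0 c [290.5 211.3] F [ 0.15  0.14 -0.09] z 0.1501
wrist_force: [-0.4, 1.2, 0.6]
needle 1.25 dark 112.6 mean 162.0 c [290.5 211.6] F [-0.37  1.19  0.62] z 0.1491
```

```bash
for i in 1 2 3; do python3 -m handwheel '[[[0.02,0,0.0005,0,0],[0.02,0,0.0005,0,0]]]' | grep -E 'force'; python3 needle.py; done
```

```text
wrist_force: [-0.7, 0.3, 1.8]
needle 1.5 dark 116.7 mean 162.0 c [290.5 211.8] F [-0.69  0.28  1.76] z 0.1487
wrist_force: [-0.5, -0.1, 1.9]
needle 1.85 dark 124.8 mean 163.7 c [290.4 211.9] F [-0.52 -0.07  1.91] z 0.1482
wrist_force: [-0.5, 1.2, 2.7]
needle 2.1 dark 119.7 mean 161.9 c [290.4 212.1] F [-0.48  1.16  2.67] z 0.1477
```

```bash
for i in 1 2; do python3 -m handwheel '[[[0.02,0,0.0005,0,0],[0.02,0,0.0005,0,0]]]' | grep -E 'force'; python3 needle.py; done
```

```text
wrist_force: [-0.8, -0.4, 4.1]
needle 2.15 dark 115.5 mean 161.1 c [290.4 212.2] F [-0.81 -0.41  4.15] z 0.1474
wrist_force: [-0.8, 0.0, 6.0]
needle 2.15 dark 119.6 mean 161.3 c [290.4 212.2] F [-0.76  0.    5.95] z 0.1471
```

Flush again: 2.15 (72), so this pad is hard too. I hold, then go to pad A.

```bash
for i in 1 2 3; do python3 -m handwheel '[[[0.02,0,0.0003,0,0],[0.02,0,0.0003,0,0],[0.02,0,0.0003,0,0],[0.02,0,0.0003,0,0],[0.02,0,0.0003,0,0]]]' | grep -E 'force'; done; python3 needle.py; python3 to.py .5185 .137 .161
```

```text
wrist_force: [-1.7, 0.1, 6.8]
wrist_force: [-2.4, 0.4, 6.4]
wrist_force: [-2.2, 0.9, 7.0]
needle 2.2 dark 119.1 mean 162.0 c [290.4 212.3] F [-2.2   0.91  7.04] z 0.1471
t 15.88 tcp [0.4932 0.0247 0.1471] shift [-0.1121 -0.0141 -0.0259] F [-2.17  0.66  6.33] tz [ 0.901 -0.434] down [ 0.0068 -0.003  -1.    ] q [-0.12  0.2  -0.28  1.09 -0.    1.9 ]
```

```bash
python3 -m handwheel '[[[0.02,0,-0.02,0,0],[0.02,0,-0.045,0,0],[0.02,-0.04,-0.045,-0.01,0],[0.02,-0.08,-0.045,-0.018,0],[0.02,-0.11,-0.045,-0.025,0]]]' | grep pos; python3 -m handwheel '[[[0.02,-0.005,0,-0.001,0],[0.02,-0.005,0,-0.001,0],[0.02,-0.005,0,-0.001,0]]]' | grep pos; python3 to.py .518 .137 .161
```

```text
tcp_pos: [0.5188, 0.1365, 0.1918]
tcp_pos: [0.5197, 0.1415, 0.191]
t 16.55 tcp [0.5197 0.1415 0.191 ] shift [0.0048 0.03   0.0002] F [-0.54  0.23 -3.47] tz [ 0.901 -0.434] down [ 0.0059 -0.003  -1.    ] q [ 0.11  0.25 -0.09  1.22 -0.    2.13]
```

```bash
python3 -m handwheel '[[[0.02,0.005,0.015,0,0],[0.02,0.005,0.029,0,0],[0.02,0.005,0.029,0,0],[0.02,0.005,0.029,0,0]]]' | grep pos; for i in 1 2 3 4 5; do python3 -m handwheel '[[[0.02,0,0.001,0,0],[0.02,0,0.001,0,0]]]' | grep -E 'pos'; python3 needle.py; done
```

```text
tcp_pos: [0.5172, 0.1357, 0.1617]
tcp_pos: [0.5175, 0.1351, 0.1614]
needle -0.3 dark 117.6 mean 166.7 c [302.7 230.3] F [-0.7  -0.05 -2.23] z 0.1614
tcp_pos: [0.5177, 0.1352, 0.1608]
needle -0.25 dark 120.6 mean 166.0 c [302.7 230.5] F [-0.76  0.1  -3.09] z 0.1608
tcp_pos: [0.5176, 0.1353, 0.1597]
needle -0.3 dark 121.2 mean 166.2 c [302.7 230.9] F [-0.97 -0.03 -3.81] z 0.1597
tcp_pos: [0.5175, 0.1354, 0.1585]
needle -0.3 dark 119.5 mean 166.6 c [302.8 231.3] F [ 0.04  0.44 -2.69] z 0.1585
tcp_pos: [0.5175, 0.1354, 0.1574]
needle -0.25 dark 118.2 mean 165.7 c [302.7 231.6] F [ 0.1  -0.3  -2.81] z 0.1574
```

```bash
for i in 1 2 3; do python3 -m handwheel '[[[0.02,0,0.001,0,0],[0.02,0,0.001,0,0]]]' | grep -E 'xxx'; python3 needle.py; done
```

```text
needle -0.2 dark 122.7 mean 165.1 c [302.7 231.9] F [ 0.44  0.3  -2.78] z 0.1564
needle 0.05 dark 120.3 mean 164.3 c [302.7 232.3] F [ 0.94 -0.03 -1.53] z 0.1553
needle 0.15 dark 120.6 mean 164.0 c [302.7 232.6] F [ 0.32  0.48 -2.06] z 0.1544
```

```bash
for i in 1 2 3; do python3 -m handwheel '[[[0.02,0,0.001,0,0],[0.02,0,0.001,0,0]]]' | grep -E 'xxx'; python3 needle.py; done
```

```text
needle 0.45 dark 123.4 mean 163.1 c [302.7 232.9] F [-0.36  0.15 -0.69] z 0.1533
needle 0.55 dark 120.9 mean 162.7 c [302.7 233.2] F [-0.07  0.28  0.97] z 0.1525
needle 0.5 dark 121.0 mean 163.0 c [302.7 233.4] F [-2.48  0.87  4.74] z 0.1519
```

Soft: the needle stops near 0.55–0.75 (about 20–25) while the force rises steeply. One more small step, then hold and look.

```bash
python3 -m handwheel '[[[0.02,0,0.0006,0,0],[0.02,0,0.0006,0,0],[0.02,0,0.0006,0,0]]]' | grep force; for i in 1 2 3 4; do python3 -m handwheel '[[[0.02,0,0.0003,0,0],[0.02,0,0.0003,0,0],[0.02,0,0.0003,0,0],[0.02,0,0.0003,0,0],[0.02,0,0.0003,0,0]]]' | grep -E 'force'; done; python3 needle.py; python3 -c "
from h import *
I=bot.capture('top');J=bot.capture('scene')
f=lambda I,u,v:cv2.resize(I[v-30:v+30,u-30:u+30,::-1],None,fx=6,fy=6,interpolation=2)
cv2.imwrite('pics/c5.png',np.hstack([f(I,275,213),f(J,303,240)]))"
```

```text
wrist_force: [-0.9, 0.2, 6.2]
wrist_force: [-2.3, 0.4, 6.8]
wrist_force: [-2.3, 0.7, 6.3]
wrist_force: [-2.2, -0.0, 6.3]
wrist_force: [-2.1, -0.5, 6.0]
needle 0.55 dark 120.8 mean 162.7 c [302.7 233.5] F [-2.12 -0.54  5.96] z 0.1517
```

View pics/c5.png

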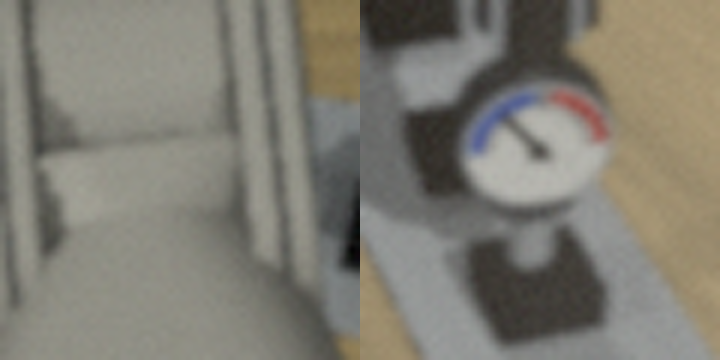

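The needle sits clearly in the blue, pivot at crop (540,152) and tip at (505,115), about 0.8 rad, so pad A is the soft one. I return the tester, turned back to the way it was picked.

```bash
python3 -m handwheel '[[[0.02,0,-0.03,0,0],[0.02,0,-0.07,0,0],[0.02,0,-0.1,0,0],[0.02,0.035,-0.1,0.02,0],[0.02,0.07,-0.1,0.04,0]]]' | grep pos; python3 -m handwheel '[[[0.02,0.035,0,0.02,0.11],[0.02,0.07,0,0.04,0.22],[0.02,0.105,0,0.06,0.33],[0.02,0.14,0,0.08,0.43],[0.02,0.175,0,0.1,0.43]]]' | grep pos; python3 to.py .5561 -.4133 .23
```

```text
tcp_pos: [0.5231, 0.056, 0.2535]
tcp_pos: [0.5373, -0.147, 0.2537]
t 22.17 tcp [ 0.5373 -0.147   0.2537] shift [0.1547 0.0246 0.2175] F [ 1.53  0.14 -3.9 ] tz [ 0.635 -0.773] down [ 0.0107 -0.0027 -0.9999] q [-0.42  0.26  0.08  1.38  0.    2.04]
```

```bash
python3 -m handwheel '[[[0.02,0.024,0,0.033,0.11],[0.02,0.048,0,0.066,0.22],[0.02,0.072,0,0.1,0.33],[0.02,0.096,0,0.135,0.43],[0.02,0.12,0,0.168,0.43]]]' | grep pos; python3 to.py .5561 -.4133 .23
```

```text
tcp_pos: [0.5508, -0.355, 0.2535]
t 22.58 tcp [ 0.5508 -0.355   0.2535] shift [0.0096 0.0236 0.0576] F [ 1.48  0.26 -3.22] tz [ 0.249 -0.969] down [ 0.0099 -0.0021 -0.9999] q [-0.7   0.44  0.34  1.47  0.    2.19]
```

```bash
python3 -m handwheel '[[[0.02,0.005,0.01,0.03,0],[0.02,0.01,0.023,0.058,0],[0.02,0.01,0.023,0.058,0],[0.02,0.01,0.023,0.058,0],[0.02,0.01,0.023,0.058,0]]]' | grep pos; python3 to.py .5561 -.4133 .2022
```

```text
tcp_pos: [0.5557, -0.4135, 0.2298]
t 23.0 tcp [ 0.5557 -0.4135  0.2298] shift [-0.0002  0.0276 -0.0002] F [ 0.58  0.46 -3.3 ] tz [ 0.248 -0.969] down [ 8.8e-03 -7.0e-04 -1.0e+00] q [-0.76  0.51  0.41  1.46  0.01  2.13]
```

```bash
python3 -m handwheel '[[[0.02,0.0005,0.02,0,0],[0.02,0.0005,0.04,0,0],[0.02,0.0005,0.046,0,0],[0.02,0.0005,0.046,0,0]]]' | grep pos; python3 to.py .5556 -.4133 .1402;  python3 -c "
from h import *
I=bot.capture('top');J=bot.capture('scene')
f=lambda I,u,v:cv2.resize(I[v-30:v+30,u-30:u+30,::-1],None,fx=6,fy=6,interpolation=2)
cv2.imwrite('pics/c6.png',np.hstack([f(I,465,195),f(J,214,160)]))"
```

```text
tcp_pos: [0.5553, -0.412, 0.1828]
t 23.33 tcp [ 0.5553 -0.412   0.1828] shift [0.0004 0.0426 0.0013] F [-0.76 -0.13 -2.98] tz [ 0.25  -0.968] down [ 0.007   0.0011 -1.    ] q [-0.76  0.52  0.3   1.35  0.01  2.13]
```

View pics/c6.png

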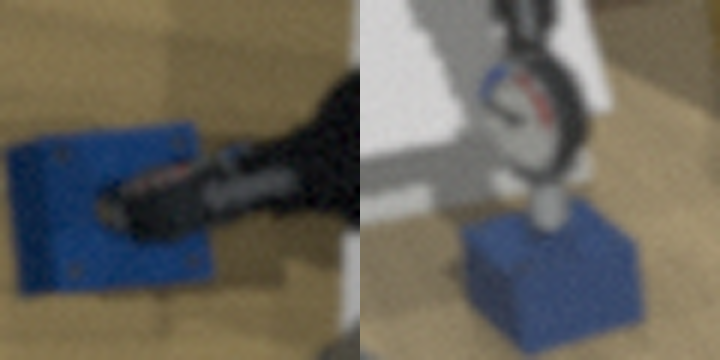

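The shank at crop (548,210) hangs right over the middle of the block. I lower it in stages.

```bash
for i in 1 2 3; do python3 -m handwheel '[[[0.02,0,0.005,0.0004,0],[0.02,0,0.01,0.0004,0],[0.02,0,0.01,0.0004,0]]]' | grep -E 'pos|force'; done;  python3 to.py .5556 -.4133 .1402
```

```text
tcp_pos: [0.5562, -0.4133, 0.1748]
wrist_force: [-0.1, 0.3, -3.8]
tcp_pos: [0.5561, -0.4134, 0.1634]
wrist_force: [0.3, -1.0, -3.6]
tcp_pos: [0.5559, -0.4136, 0.1519]
wrist_force: [0.3, 0.1, -3.5]
t 24.18 tcp [ 0.5559 -0.4136  0.1519] shift [ 0.0004  0.0117 -0.0004] F [ 0.32  0.11 -3.52] tz [ 0.249 -0.968] down [ 0.0071  0.0012 -1.    ] q [-0.76  0.53  0.24  1.28  0.01  2.13]
```

```bash
python3 -m handwheel '[[[0.02,0,0.005,0,0],[0.02,0,0.009,0,0],[0.02,0,0.009,0,0]]]' | grep -E 'pos|force'; for i in 1 2; do python3 -m handwheel '[[[0.02,0,0.0015,0,0],[0.02,0,0.0015,0,0]]]' | grep -E 'pos|force'; done
```

```text
tcp_pos: [0.5559, -0.4133, 0.1417]
wrist_force: [0.2, -0.0, -4.4]
tcp_pos: [0.556, -0.4134, 0.1405]
wrist_force: [1.2, 0.3, -4.4]
tcp_pos: [0.5561, -0.4135, 0.1404]
wrist_force: [-1.5, 2.0, 5.6]
```

Seated. I release and lift clear.

```bash
python3 -m handwheel '[[[0.05,0,0,0,0],[0.085,0,0,0,0],[0.085,0,0,0,0],[0.085,0,0,0,0],[0.085,0,0,0,0]]]' | grep -E 'pos|force|open'; python3 -m handwheel '[[[0.085,0,-0.01,0,0],[0.085,0,-0.04,0,0],[0.085,0,-0.08,0,0],[0.085,0,-0.12,0,0],[0.085,0,-0.12,0,0]]]'| grep -E 'pos|force|open'; python3 - <<'E'
from h import *
T=bot.capture("top");h=cv2.cvtColor(T,cv2.COLOR_RGB2HSV).astype(int)
for th in (45,60,75):
  for c,s,m in blobs(h[...,2]<th,60):
    if 265<c[0]<380 and 190<c[1]<250: print(th,"pad",c.round(1),s,quad("top",m,.03))
f=lambda I,u,v:cv2.resize(I[v-33:v+33,u-33:u+33,::-1],None,fx=6,fy=6,interpolation=2)
J=bot.capture('scene');cv2.imwrite('pics/c7.png',np.hstack([f(T,275,213),f(J,214,160)]))
E
python3 to.py .518 .137 .25
```

```text
tcp_pos: [0.5561, -0.4135, 0.1403]
wrist_force: [0.4, 0.5, 0.7]
opening: 0.0836
tcp_pos: [0.5563, -0.4147, 0.2699]
wrist_force: [0.8, -0.6, 1.4]
opening: 0.0852
45 pad [274.5 213.4] [266 206  18  16 226] ((0.5166772603988647, 0.1365932822227478), (0.0467282198369503, 0.04588831588625908), 79.53144836425781)
45 pad [310.9 221.2] [303 213  17  17 222] ((0.49227938055992126, 0.02578597143292427), (0.04593287780880928, 0.04599478840827942), 75.4422607421875)
45 pad [352.4 232.4] [344 224  18  18 237] ((0.4570538401603699, -0.10000933706760406), (0.04815109446644783, 0.045891255140304565), 74.87625885009766)
60 pad [274.4 213.4] [266 205  18  18 253] ((0.5172069072723389, 0.13676922023296356), (0.0491187758743763, 0.04911709949374199), 78.532470703125)
60 pad [310.9 221.3] [302 213  18  18 246] ((0.4923800826072693, 0.026140335947275162), (0.04816953092813492, 0.04745898023247719), 75.58748626708984)
60 pad [352.4 232.5] [343 224  20  18 260] ((0.45734572410583496, -0.10013354569673538), (0.05102364718914032, 0.048385437577962875), 74.87152099609375)
75 pad [274.7 213.4] [266 205  19  18 275] ((0.5169589519500732, 0.13581761717796326), (0.052660681307315826, 0.050765495747327805), 80.1644287109375)
75 pad [311.1 221.3] [302 213  19  18 270] ((0.4925547242164612, 0.025316504761576653), (0.05114488676190376, 0.04968525841832161), 75.59066772460938)
75 pad [352.5 232.5] [343 224  20  19 287] ((0.45755764842033386, -0.10055117309093475), (0.05328806862235069, 0.05056605860590935), 74.86680603027344)
t 25.7 tcp [ 0.5556 -0.4141  0.2632] shift [-0.1008  0.0113 -0.5431] F [ 0.59 -0.28 -0.5 ] tz [ 0.249 -0.968] down [ 0.0113 -0.0027 -0.9999] q [-0.76  0.51  0.49  1.54  0.01  2.13]
```

View pics/c7.png

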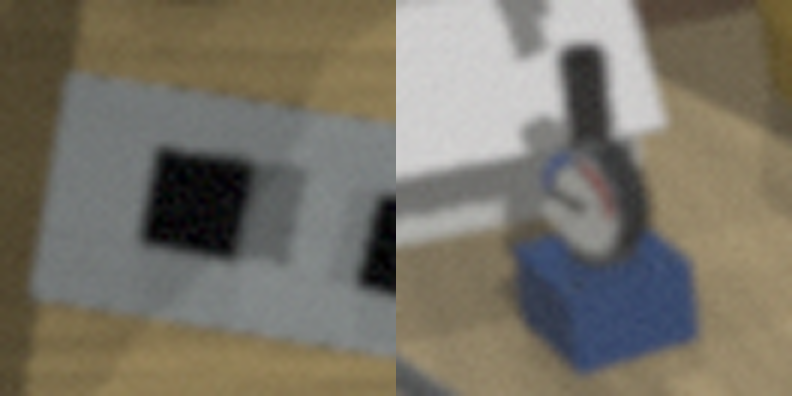

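The tester stands upright in its stand again, and pad A is unmoved at top-crop (198,202) with a yaw of about -11°. I move to it.

```bash
python3 -m handwheel '[[[0.085,-0.007,0,-0.04,-0.12],[0.085,-0.014,0,-0.08,-0.24],[0.085,-0.021,0,-0.12,-0.36],[0.085,-0.028,0,-0.16,-0.48],[0.085,-0.036,0,-0.2,-0.56]]]'| grep pos; python3 to.py .517 .1365 .25
```

```text
tcp_pos: [0.5395, -0.2095, 0.2615]
t 26.12 tcp [ 0.5395 -0.2095  0.2615] shift [-0.237   0.0107 -0.2531] F [ 1.52 -0.15 -0.14] tz [ 0.73  -0.684] down [ 0.0095 -0.0017 -1.    ] q [-0.52  0.3   0.15  1.42  0.    1.81]
```

```bash
python3 -m handwheel '[[[0.085,-0.028,0,-0.03,-0.12],[0.085,-0.056,0,-0.06,-0.24],[0.085,-0.084,0,-0.09,-0.36],[0.085,-0.112,0,-0.12,-0.48],[0.085,-0.14,0,-0.15,-0.56]]]'| grep pos; python3 to.py .517 .1365 .12
```

```text
tcp_pos: [0.5246, -0.0028, 0.2603]
t 26.53 tcp [ 0.5246 -0.0028  0.2603] shift [-0.1355  0.14   -0.0345] F [0.71 0.23 0.42] tz [ 0.983 -0.186] down [ 0.0079 -0.0014 -1.    ] q [-0.17  0.2   0.02  1.38 -0.    1.59]
```

```bash
python3 -m handwheel '[[[0.085,-0.04,0,-0.01,0],[0.085,-0.08,0,-0.02,0],[0.085,-0.12,0.02,-0.034,0],[0.085,-0.135,0.055,-0.034,0],[0.085,-0.135,0.09,-0.034,0]]]'| grep pos; python3 -m handwheel '[[[0.085,0,0.03,0,0],[0.085,0,0.03,0,0],[0.085,0,0.03,0,0]]]'| grep pos;  python3 to.py .517 .1365 .0135
```

```text
tcp_pos: [0.5166, 0.1398, 0.1692]
tcp_pos: [0.5156, 0.1398, 0.1382]
t 27.2 tcp [0.5156 0.1398 0.1382] shift [0.003  0.1247 0.0013] F [ 1.06 -0.42  0.26] tz [ 0.983 -0.181] down [ 5.5e-03 -8.0e-04 -1.0e+00] q [ 0.11  0.27 -0.2   1.09 -0.    1.86]
```

```bash
python3 -m handwheel '[[[0.085,0.003,0.04,0.001,0],[0.085,0.003,0.08,0.001,0],[0.085,0.003,0.105,0.001,0],[0.085,0.003,0.105,0.001,0],[0.085,0.003,0.105,0.001,0]]]'| grep -E 'pos|force'; python3 to.py .517 .1365 .010; python3 -c "
from h import *
I=bot.capture('top');J=bot.capture('scene')
f=lambda I,u,v:cv2.resize(I[v-33:v+33,u-33:u+33,::-1],None,fx=6,fy=6,interpolation=2)
cv2.imwrite('pics/c8.png',np.hstack([f(I,275,213),f(J,303,245)]))"
```

```text
tcp_pos: [0.5174, 0.1361, 0.0345]
wrist_force: [0.1, -1.5, -0.1]
t 27.62 tcp [0.5174 0.1361 0.0345] shift [-0.0003  0.0245 -0.0006] F [ 0.1  -1.49 -0.05] tz [ 0.983 -0.182] down [ 5.6e-03 -9.0e-04 -1.0e+00] q [ 0.1   0.37 -0.36  0.84 -0.    1.85]
```

View pics/c8.png

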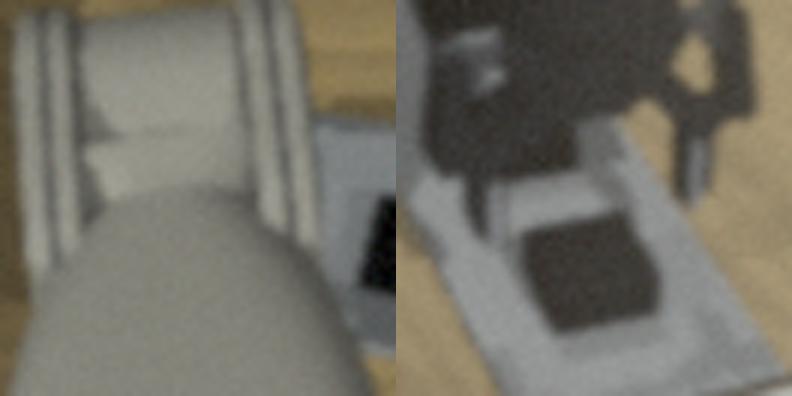

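The fingers straddle the pad, tips at crop (487,235) and (692,205), with the pad top centred near (585,242). I go down and close.

```bash
python3 -m handwheel '[[[0.085,0,0.012,0,0],[0.085,0,0.024,0,0],[0.085,0,0.024,0,0],[0.06,0,0.024,0,0],[0.06,0,0.024,0,0]]]' 30| grep -E 'pos|force|open'; python3 -m handwheel '[[[0.045,0,0,0,0],[0.045,0,0,0,0],[0.045,0,0,0,0],[0.045,0,0,0,0],[0.045,0,0,0,0]]]' 30| grep -E 'pos|force|open'; python3 to.py .517 .1365 .01
```

```text
tcp_pos: [0.5198, 0.1365, 0.0137]
wrist_force: [-1.1, -0.4, 0.2]
opening: 0.0635
tcp_pos: [0.5205, 0.1366, 0.0144]
wrist_force: [-0.4, 0.5, 6.0]
opening: 0.0489
t 28.55 tcp [0.5205 0.1366 0.0144] shift [ 0.0007  0.0043 -0.0034] F [-0.36  0.54  6.05] tz [ 0.983 -0.182] down [ 1.330e-02 -1.000e-04 -9.999e-01] q [ 0.1   0.39 -0.39  0.78 -0.    1.85]
```

```bash
python3 -m handwheel '[[[0.045,0,0,0,0],[0.045,0,-0.01,0,0],[0.045,0,-0.03,0,0],[0.045,0,-0.06,0,0],[0.045,0,-0.06,0,0]]]' 45| grep -E 'pos|force|open'; python3 -m handwheel '[[[0.045,0,-0.03,0,0],[0.045,0,-0.06,0,0],[0.045,0,-0.07,0,0],[0.045,0,-0.07,0,0]]]' | grep -E 'pos|force|open'; python3 to.py .505 .378 .15
```

```text
tcp_pos: [0.5217, 0.1369, 0.0793]
wrist_force: [1.2, -0.1, -0.3]
opening: 0.0488
tcp_pos: [0.5216, 0.137, 0.1522]
wrist_force: [-0.2, 0.5, -0.9]
opening: 0.0489
t 29.3 tcp [0.5216 0.137  0.1522] shift [-0.2339  0.002  -0.0601] F [-0.21  0.52 -0.91] tz [ 0.983 -0.181] down [ 0.0242  0.0011 -0.9997] q [ 0.1   0.26 -0.18  1.1  -0.    1.86]
```

```bash
python3 -m handwheel '[[[0.045,-0.03,0,-0.008,-0.03],[0.045,-0.06,0,-0.016,-0.03],[0.045,-0.1,0,-0.026,-0.03],[0.045,-0.13,0,-0.034,-0.03],[0.045,-0.15,0,-0.04,-0.03]]]' | grep -E 'pos|open'; python3 -m handwheel '[[[0.045,-0.03,0,-0.01,0],[0.045,-0.06,0,-0.019,0],[0.045,-0.08,0,-0.02,0],[0.045,-0.08,0,-0.02,0],[0.045,-0.08,0,-0.02,0]]]' | grep -E 'pos|open'; python3 to.py .505 .378 .1;python3 - <<'E'
from h import *
T=bot.capture("top");J=bot.capture('scene')
f=lambda I,u,v,w,k:cv2.resize(I[v-w:v+w,u-w:u+w,::-1],None,fx=k,fy=k,interpolation=2)
A=f(T,200,210,50,4);B=f(J,345,310,50,4)
cv2.circle(A,tuple(((proj("top",[.505,.378,.005])[0]-[150,160])*4).astype(int)),4,(0,0,255),-1)
cv2.circle(B,tuple(((proj("scene",[.505,.378,.005])[0]-[295,260])*4).astype(int)),4,(0,0,255),-1)
cv2.imwrite('pics/c9.png',np.hstack([A,B]))
E
```

```text
tcp_pos: [0.5084, 0.2942, 0.1502]
opening: 0.0488
tcp_pos: [0.4998, 0.3768, 0.148]
opening: 0.0489
t 30.13 tcp [0.4998 0.3768 0.148 ] shift [-0.0018  0.0481  0.0041] F [ 0.35 -0.51 -1.77] tz [ 0.989 -0.149] down [ 1.950e-02 -8.000e-04 -9.998e-01] q [ 0.52  0.41  0.03  1.18 -0.01  2.24]
```

View pics/c9.png

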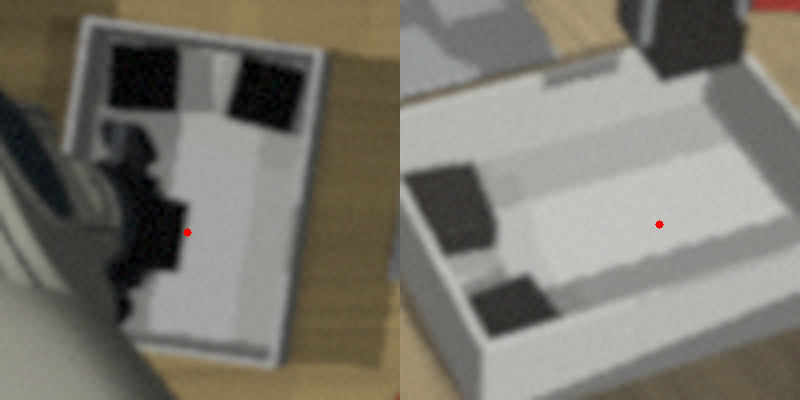

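The red target dot is in the free middle of the carton floor in both views, clear of the two fixed pads. I lower the pad.

```bash
python3 -m handwheel '[[[0.045,-0.001,0.03,0.004,0],[0.045,-0.001,0.06,0.004,0],[0.045,-0.001,0.09,0.004,0],[0.045,-0.001,0.11,0.004,0],[0.045,-0.001,0.115,0.004,0]]]' | grep -E 'pos|force|open'; python3 -m handwheel '[[[0.045,0,0.002,0,0],[0.045,0,0.002,0,0],[0.045,0,0.002,0,0]]]' | grep -E 'pos|force|open'; python3 to.py .505 .378 .0145
```

```text
tcp_pos: [0.5051, 0.3733, 0.0301]
wrist_force: [-0.7, 0.1, -1.5]
opening: 0.0487
tcp_pos: [0.5058, 0.3731, 0.0293]
wrist_force: [-0.5, 1.2, -0.7]
opening: 0.0487
t 30.9 tcp [0.5058 0.3731 0.0293] shift [-0.0047  0.0148 -0.0018] F [-0.47  1.23 -0.73] tz [ 0.988 -0.153] down [ 0.0163 -0.003  -0.9999] q [ 0.51  0.5  -0.14  0.92 -0.01  2.23]
```

```bash
python3 -m handwheel '[[[0.045,-0.003,0.005,-0.001,0],[0.045,-0.003,0.01,-0.001,0],[0.045,-0.003,0.011,-0.001,0],[0.045,-0.003,0.011,-0.001,0]]]' | grep -E 'pos|force'; for i in 1 2 3; do python3 -m handwheel '[[[0.045,0,0.0015,0,0],[0.045,0,0.0015,0,0]]]' | grep -E 'pos|force';done
```

```text
tcp_pos: [0.5052, 0.3763, 0.0181]
wrist_force: [0.4, -0.1, -0.8]
tcp_pos: [0.5051, 0.3763, 0.0164]
wrist_force: [0.1, 0.4, -1.1]
tcp_pos: [0.5051, 0.3763, 0.0148]
wrist_force: [0.9, -0.6, -0.3]
tcp_pos: [0.5053, 0.3763, 0.0136]
wrist_force: [-1.5, -0.5, 6.3]
```

Floor felt at z ≈ 0.0136, as expected. I open and rise.

```bash
python3 -m handwheel '[[[0.055,0,0,0,0],[0.07,0,0,0,0],[0.07,0,0,0,0],[0.07,0,0,0,0]]]' | grep -E 'pos|force|open'; python3 -m handwheel '[[[0.07,0,-0.01,0,0],[0.07,0,-0.04,0,0],[0.07,0,-0.08,0,0],[0.07,0,-0.12,0,0],[0.07,0,-0.15,0,0]]]' | grep -E 'pos|force'; python3 -m handwheel '[[[0.07,0.04,-0.04,0,0],[0.07,0.08,-0.05,0,0],[0.07,0.12,-0.05,0,0],[0.07,0.16,-0.05,0,0],[0.07,0.2,-0.05,0,0]]]' | grep -E 'pos|force'; python3 -m handwheel '[[[0.07,0.04,0,0,0],[0.07,0.08,0,0,0],[0.07,0.12,0,0,0],[0.07,0.16,0,0,0],[0.07,0.2,0,0,0]]]' | grep -E 'pos|force';python3 -m handwheel '[[[0.07,0,0,0,0],[0.07,0,0,0,0],[0.07,0,0,0,0]]]' | grep -E 'pos|force'; python3 - <<'E'
from h import *
T=bot.capture("top");J=bot.capture('scene')
f=lambda I,u,v,w,k:cv2.resize(I[v-w:v+w,u-w:u+w,::-1],None,fx=k,fy=k,interpolation=2)
cv2.imwrite('pics/c10.png',np.vstack([np.hstack([f(T,200,210,50,4),f(J,345,310,50,4)]),cv2.resize(T[130:270,200:500,::-1],None,fx=2.6,fy=1.4)[:196,:800] if 0 else cv2.copyMakeBorder(cv2.resize(T[160:260,230:510,::-1],(532,190)),0,0,0,268,0)]))
h=cv2.cvtColor(T,cv2.COLOR_RGB2HSV).astype(int)
for c,s,m in blobs(h[...,2]<60,60):
    if 150<c[0]<380 and 150<c[1]<250: print("dark",c.round(1),s,quad("top",m,.03))
E
```

```text
tcp_pos: [0.5053, 0.3763, 0.0135]
wrist_force: [0.4, 0.8, 0.2]
opening: 0.0701
tcp_pos: [0.503, 0.377, 0.1676]
wrist_force: [1.1, -0.0, 0.0]
tcp_pos: [0.4724, 0.187, 0.2188]
wrist_force: [0.1, -0.4, 0.1]
tcp_pos: [0.4411, -0.0122, 0.2194]
wrist_force: [1.6, -0.2, -0.1]
tcp_pos: [0.4412, -0.0123, 0.2201]
wrist_force: [0.3, 0.3, -0.6]
dark [185.4 178.9] [177 170  18  18 291] ((0.6254087090492249, 0.4086952805519104), (0.052681490778923035, 0.05188729241490364), 0.504981517791748)
dark [216.2 182.9] [207 173  19  20 261] ((0.6121960878372192, 0.3141656816005707), (0.05019567161798477, 0.04980011284351349), 73.67524719238281)
dark [167.6 211.4] [162 182  12  59 156] ((0.5264853239059448, 0.46098724007606506), (0.009043637663125992, 0.17925158143043518), 81.58883666992188)
dark [196.1 217.7] [187 210  19  17 258] ((0.5052793025970459, 0.3747977912425995), (0.05272394418716431, 0.0453794002532959), 82.02023315429688)
dark [310.9 221.3] [302 213  19  18 248] ((0.49229365587234497, 0.02580403909087181), (0.048925768584012985, 0.04745898023247719), 75.58748626708984)
dark [326.8 237. ] [321 219  13  38 154] ((0.44428563117980957, -0.018349699676036835), (0.027095727622509003, 0.11524899303913116), 76.65916442871094)
```

View pics/c10.png

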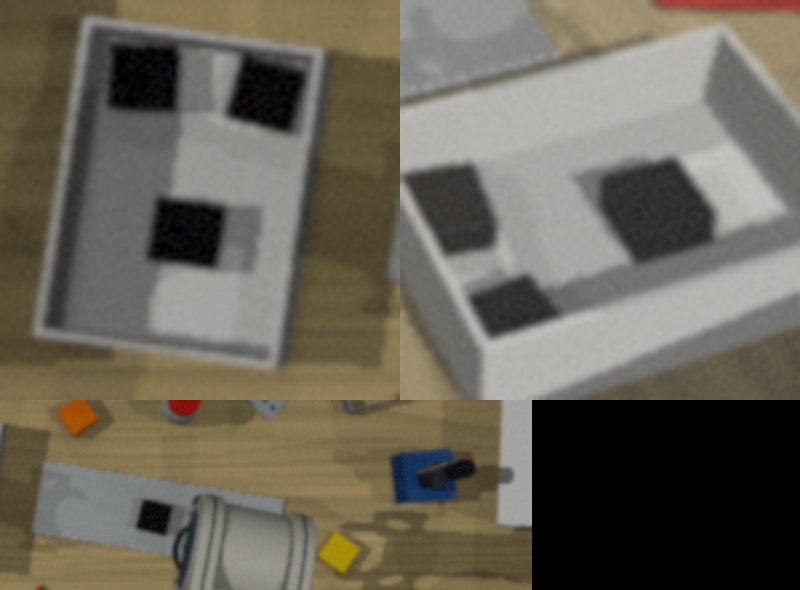

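The pad lies flat at top-crop (188,232), in the middle of the free floor. Pad B is unmoved, and the tester is upright in its stand. Nothing touches the robot, so I hand in.

```bash
python3 -c "
from plant import bot
print(bot.close_job(),bot.sense()['t'])"
```

```text
the job is handed in; nothing more can be done
the job is handed in; nothing more can be done
```

I pressed all three pads, found the soft one, stood the tester back in its stand and laid the soft pad in the white carton. The job was handed in at about 33 s of the 70 s allowed.

| Pad | Needle (rad) | Reading | Result |
|---|---|---|---|
| C, nearest the stand | 2.35 | 78 | hard |
| B, middle | 2.2 | 72 | hard |
| A, nearest the white carton | 0.55 by script, about 0.8 by eye | 18–27, in the blue | soft |

- **Pressing:** I held each pad flush for over a second at a net 9 to 10.5 N. The highest net force I saw was about 10.5 N, well under 2 kg.
- **Soft pad:** It lies flat at (0.505, 0.375), within 4 mm of the measured centre of the free floor and clear of the two fixed pads.
- **Tester:** It seated to within 0.2 mm of the height it was picked from, and the last picture shows it upright.
- **Hard pads:** Pad B had not moved in the final picture. The arm hid pad C there, but it had not moved in the picture taken after all the pressing.

Two things disagreed or were off:
- **Needle reading on pad A:** My needle script reads about 0.3 rad low at the bottom of the dial. By itself it gave just under the blue, but the picture showed the needle clearly in the blue.
- **Pad grasp:** The fingers pressed about 6 N downward while gripping, probably on the plate. That tilted the tool by about 1.4°, and the pad still lies flat.

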